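# Lock the casting onto the scanning arbor with a linchpin

### The job

The yellow casting on the scanning arbor must be locked on before it is measured. Take the large linchpin with the ring from its black holder, push it down through the hole in the arbor's free end, with the ring sticking out past that end, until its collar sits flat on the bar. Then swing the ring down over the end of the bar until it has snapped fully shut around the pin's tip, and let go.

Things in the scene. Friction and masses are not known exactly. Their poses are not given: they have to be found in the camera images.
- linchpin: Large yellow-zinc linchpin, up to 0.35 kg, upright in a black post 60 mm tall; decoys nearby: a like pin with no ring, a far smaller linchpin. Origin: centre of the underside of its collar (28 wide, 10 thick). z up: square grip 16 x 16, flats along x and y, from 10 to 50 above origin. Shank below: 12 thick, 46 long, tapered tip. Open ring sticks out along -x, level, hinged 5 above origin.
- ring (a joint): Angle of the linchpin's ring, a loop of 5 mm wire 61 wide, reaching 58 from its hinge (along the pin's y): 0 open, level along the pin's -x; grows as its far end swings down; 1.57 shut, along the shank, its bar just below the tip. Sprung over-centre: under about 0.4 it springs back open, beyond it snaps shut by itself. Pressing the far bar down 30 mm (under 3 N) does it.
- ring_end (a point): Middle of the ring's far bar, on the centre line of its 5 mm wire; the straight part of the bar is 24 mm long, along the pin's y. Axes turn with the ring; with the ring open they are the linchpin's.
- arbor_hole (a point): Centre of the mouth of the upright through hole in the arbor's end lug, on its top face. Hole 16 wide, countersunk 5 all round; lug 24 thick, 32 wide, ends 22 from the hole at -x. z up, x along the bar from free end to casting. Casting starts at x = 46, up to 28 above the lug; clear below and past the end. Fixed. The ring passes over the end if the pin's x is within 15 degrees of this x.
Not all that is in view belongs to the job. Leave any red look-alike of the linchpin alone.

How it is judged:
By the outcome, as a careful person would: the job done as asked, in the order asked, and still so for the second after the job is handed in, with the robot touching nothing.
It also fails if it takes over 48 s, if anything falls off the work surface, if the arm or the gripper's body presses on something with over 40 N, if the wrist force passes 120 N, or if a joint passes its speed limit or range.

### The arm

A 6-joint arm with a two-finger parallel gripper is mounted at the origin on the work surface. World frame = base frame: x ahead of the robot, y to its left, z up, the work surface at z = 0. Lengths are in m, angles in rad, forces in N, time in s.
With the tool pointing down it reaches from about 0.25 to 0.725 m from the base axis. Payload 4 kg.
Tool frame: the origin (TCP) lies at the very end of the fingers, on their centre line; the grasp point (between the pads) lies r.grip_depth behind it (r.grip_depth is the distance from the TCP to the grasp point, in m); z points along the fingers, y is the line along which they close (so a half turn about z gives the same grasp; the last joint's range is limited). The gripper opens to 85 mm and grips with 20 to 120 N. Pads are 22 mm wide; open, the fingers measure 114 mm over their backs; the gripper's body (76 mm by 85 mm) begins 54 mm behind the grasp point. The pads swing forward as they close: fully open they stand 13 mm farther back than shut.
Start: joints at [1.348, 0.241, 0.005, 1.335, 0, 1.571], TCP at [0.11, 0.488, 0.231] pointing down, gripper open.
Joint ranges: [-2.72, 2.72], [-1.05, 1.87], [-1.09, 1.28], [-1.99, 2.15], [-1.42, 1.44], [-3.14, 3.14]. Speed limits (rad/s): [2.79, 2.79, 3.14, 3.14, 3.14, 3.14].

### API

Orientations are given as a unit quaternion [x, y, z, w].
In Python, from workcell import r gives the robot as it stands.
- The arm moves only by the tool send_rows, never from a script. Its argument "series" is a list of rows, each a list of 3 entries, a list of its own where there are three numbers: the turn, a rotation vector about the tool's x, y, z in rad, then the shift along the tool's x, y, z in m, then the finger opening in m, from 0 to 0.0854. In form: [[[ax, ay, az], [x, y, z], grip], ...]. A call has 1 to 5 rows; each row shifts and turns the commanded pose from where the row before left it, along the tool's axes as they then stand; what a row does not reach is not made up. A row lasts 1/8 s, in which the tool goes at most 62.5 mm and 10.7 degrees, less where a joint would pass 70% of its speed; a pose out of reach is approached as far as the arm can. A call is refused whole if a number of a shift passes 0.0625 or a number of a turn 0.188, either way. A call with a gripper value outside its range is refused whole. The fingers move at their own pace and stop on an object; "squeeze" is the grip in N (left out, the last holds). Time passes only in rows, so rows that do not move let the fingers close. It gives the time, the measured TCP pose, the force, the opening and the grip force at its end, in the units of the state.
- r.state(): the state, without advancing time (a new reading comes with each control period).
- r.read_camera(name): name is "side" or "top"; returns a dict with "frame" (384x512x3 uint8, red, green, blue), "depth" (384x512 float32, m along the optical axis (not along the pixel's ray), 0 where there is no reading), "fx", "fy", "cx", "cy" (pixels), "distortion" ([k1, k2, p1, p2, k3] as OpenCV has them; the pictures are not rectified), "rvec" (rotation vector, rad) and "tvec" (3), from world to camera coordinates, as OpenCV has them. Camera axes: x right, y down, z forward; pixel columns grow to the right and rows downward; lengths in m; the calibration is good to about 2 mm. A picture is of the moment at which its call begins.
- r.hand_in(): hands the job in; it is judged then, once.
The state is a dict: "clock": time; "joint_pos": joint angles; "joint_velocities": joint speeds; "joint_torque": joint torques, N m; "tcp_pos": TCP position; "eef_rot": TCP orientation; "wrist_force": force on the tool from outside, world axes, zero at the start; "moment": the same for the moment, N m; "finger_gap": opening from 0.0 (shut) to 1.0 (fully open); "grasp_force": force on a finger pad.
Only numpy, scipy, OpenCV 4.12 (cv2) and the standard library are available. Lean on these libraries where they do the work, as an engineer would, in place of code of your own. Each camera call takes 0.05 s, during which the arm holds its last target. There are 200 camera calls.

## Working session

There is one attempt and no reset: what is moved stays moved. The work goes in short steps, Python scripts to look and compute and a tool call to move; the robot and the scene stay as the last step left them, time stands still between calls to the robot, and variables do not carry over. Pictures are saved under pics/ and viewed, at most 10 in all, crops included, and the job is handed in when it is done.

Besides the shell and the picture viewer there is one more tool, called after "Call:" as name([rows], argument=value, ...), one row to a line, values as JSON. send_rows: Moves the arm, as the interface text tells. Its arguments: {"type":"object","properties":{"series":{"type":"array"},"squeeze":{"type":"number"}},"required":["series"]}

```bash
mkdir -p pics
cat > h.py <<'E'
import numpy as np,cv2
from workcell import r
def cam(n):
    c=r.read_camera(n); c['K']=np.array([[c['fx'],0,c['cx']],[0,c['fy'],c['cy']],[0,0,1.]])
    c['D']=np.array(c['distortion'],float); c['R']=cv2.Rodrigues(np.array(c['rvec'],float))[0]; c['t']=np.array(c['tvec'],float); return c
def ray(c,px):
    u=cv2.undistortPoints(np.array(px,float).reshape(-1,1,2),c['K'],c['D']).reshape(-1,2)
    return -c['R'].T@c['t'], np.c_[u,np.ones(len(u))]@c['R']
def plane(c,px,z):
    o,d=ray(c,px); return o+d*((z-o[2])/d[:,2])[:,None]
def cloud(c):
    v,u=np.mgrid[0:384,0:512]; o,d=ray(c,np.c_[u.ravel(),v.ravel()])
    return (o+d*c['depth'].reshape(-1,1)).reshape(384,512,3)
def proj(c,p): return cv2.projectPoints(np.array(p,float).reshape(-1,3),np.array(c['rvec'],float),c['t'],c['K'],c['D'])[0].reshape(-1,2)
def save(n,im,s=1.5): cv2.imwrite('pics/'+n+'.png',cv2.resize(im[...,::-1],None,fx=s,fy=s,interpolation=cv2.INTER_CUBIC))
E
python3 - <<'E'
from h import *
print(r.state(),r.grip_depth)
for n in('top','side'):
    c=cam(n); save(n+'0',c['frame']); np.savez(n+'0.npz',P=cloud(c),**c); print(n,-c['R'].T@c['t'],c['fx'],c['R'][2])
E
```

```text
{'clock': 0.0, 'joint_pos': array([ 1.34800736e+00,  2.41429847e-01,  3.72494898e-03,  1.33519141e+00,
       -2.08542813e-05,  1.57083563e+00]), 'joint_velocities': array([-1.68981310e-05,  9.62671743e-04, -4.19685096e-04, -4.99113362e-04,
        1.59886774e-03,  3.03234613e-04]), 'joint_torque': array([-1.11177935e-03, -3.72318578e+01,  2.52406991e+01,  1.70057552e-02,
       -1.30142826e-04, -1.31085052e-06]), 'tcp_pos': array([0.1103425 , 0.48702786, 0.2304048 ]), 'eef_rot': array([ 1.11183702e-01,  9.93799317e-01, -1.04464611e-03, -1.06338613e-04]), 'wrist_force': array([0.27298382, 0.06177497, 0.33436679]), 'moment': array([-0.0276517 ,  0.05695211,  0.03323548]), 'grasp_force': 0.0, 'finger_gap': 0.9987830179267665} 0.0187
top [0.33475702 0.22933895 1.02968397] 351.4813261606333 [ 0.06961719  0.01104632 -0.99751262]
side [-0.05253549  1.15884199  1.21226713] 492.98625628658647 [ 0.30397995 -0.6102219  -0.73159102]
```

View pics/top0.png

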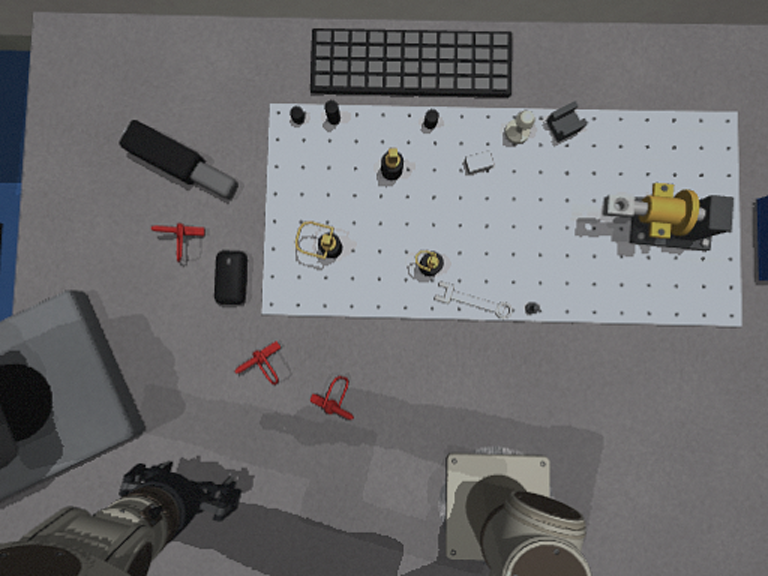

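View pics/side0.png

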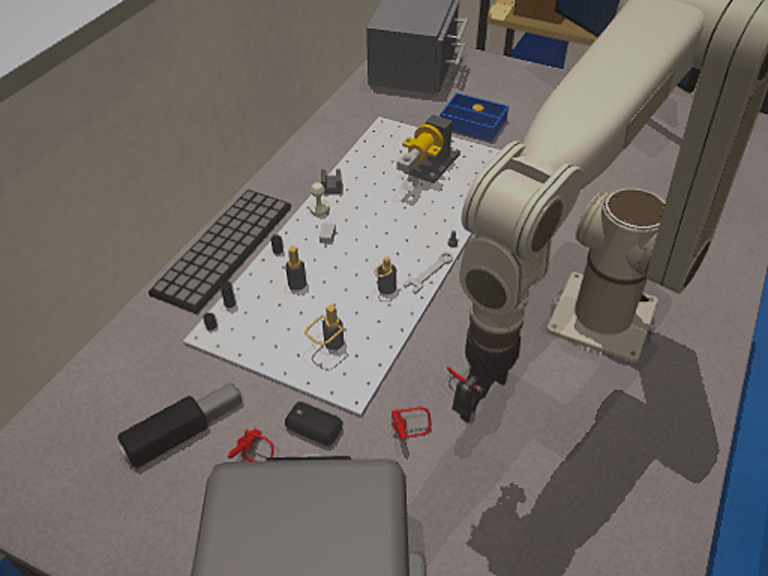

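The target linchpin is at top (328,243) with its ring to the left. The lug hole is at top (620,205), with the casting to the right. In the side view the pin is at (332,315) and the lug at (405,160).

```bash
python3 - <<'E'
from h import *
for n,b in(('top',((190,140,235,180),(395,115,480,170))),('side',((195,195,235,240),(255,70,310,125)))):
    d=np.load(n+'0.npz'); f=d['frame']; P=d['P']
    print(n,'board',np.median(P[150:155,250:260,2]) if n=='top' else '')
    ims=[]
    for k,(a,b0,c,e) in enumerate(b):
        hsv=cv2.cvtColor(f,cv2.COLOR_RGB2HSV)
        m=(hsv[...,0]>15)&(hsv[...,0]<32)&(hsv[...,1]>120)
        m2=np.zeros_like(m); m2[b0:e,a:c]=m[b0:e,a:c]
        Q=P[m2]
        if k==0:
            print('pin z hist',np.histogram(Q[:,2],np.arange(0,.15,.01))[0])
            t=Q[Q[:,2]>.105]; print('top',len(t),t.mean(0) if len(t) else '',np.ptp(t,0) if len(t) else '')
            R=Q[(Q[:,2]>.05)&(Q[:,2]<.085)]; print('ring min/max',R.min(0),R.max(0))
        else: print('cast',Q.min(0),Q.max(0))
        ims.append(cv2.resize(f[b0:e,a:c],(400,300 if 1 else 0),interpolation=cv2.INTER_CUBIC))
    save(n+'crop',np.hstack(ims),1)
E
cd pics; python3 -c "
import cv2,numpy as np
cv2.imwrite('crops.png',np.vstack([cv2.imread('topcrop.png'),cv2.imread('sidecrop.png')]))"
```

```text
top board 0.01184768770241329
pin z hist [ 0  0  0  0  0  0  0 37 33  4  7  2  7  0]
top 13 [0.48249287 0.32381795 0.11707506] [0.0147826  0.01469656 0.01986797]
ring min/max [0.45604682 0.31369679 0.07100268] [0.51904789 0.38514722 0.08440223]
cast [ 0.33475702 -0.3346468   0.0209659 ] [0.59593597 0.22933895 1.02968397]
side board 
pin z hist [ 0  0  0  1  0  2  0 33 42  0  0  2 17  0]
top 19 [0.48207295 0.32796239 0.12304708] [0.01408615 0.01590448 0.00781028]
ring min/max [0.45477048 0.31850917 0.05246521] [0.5225405  0.38589284 0.08497304]
cast [ 0.50114844 -0.49048302  0.00075994] [ 0.65306205 -0.22522895  0.15383539]
```

View pics/crops.png

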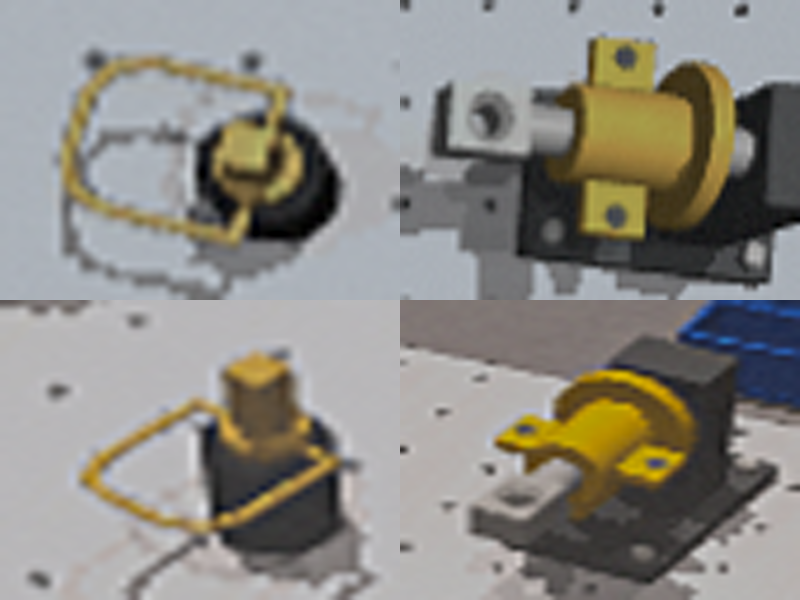

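The crops show the pin's square grip, its ring plane and the lug's top face with the hole clearly. The hole is at top pixel (413.5,136.5).

```bash
cat > m.py <<'E'
from h import *
def L(n):
    d=np.load(n+'0.npz'); return {k:d[k] for k in d}
t,s=L('top'),L('side')
def ymask(c,box):
    hsv=cv2.cvtColor(c['frame'],cv2.COLOR_RGB2HSV); m=(hsv[...,0]>13)&(hsv[...,0]<34)&(hsv[...,1]>90)
    o=np.zeros_like(m); a,b,x,y=box; o[b:y,a:x]=m[b:y,a:x]; return o
for n,c,box in(('top',t,(190,140,235,180)),('side',s,(195,195,235,240))):
    m=ymask(c,box); v,u=np.nonzero(m); X=plane(c,np.c_[u,v],.077)
    # ring points: far from pin
    D=np.hypot(X[:,0]-.482,X[:,1]-.325); Rg=X[(D>.035)]
    print(n,'ring outline',cv2.minAreaRect((Rg[:,:2]*1000).astype(np.float32)),len(Rg))
    print(' maxy',X[:,1].max(),'x',X[:,0].min(),X[:,0].max())
    e=X[X[:,1]>X[:,1].max()-.02]; 
    sel=[p for p in X if p[1]>.335]; sel=np.array(sel)
    # side wires: y in .34-.37
    w=X[(X[:,1]>.338)&(X[:,1]<.37)]
    for q in (w[w[:,0]>w[:,0].mean()],w[w[:,0]<w[:,0].mean()]):
        p=np.polyfit(q[:,1],q[:,0],1); print(' wire slope',p,len(q))
    Q=c['P'][m]; T=m&(c['P'][...,2]>.115)&(c['P'][...,2]<.135); v,u=np.nonzero(T); print(' griptop px',u.mean(),v.mean(),len(u),plane(c,[[u.mean(),v.mean()]],.122))
# lug
P=t['P']; g=P[125:150,398:428]; hsv=cv2.cvtColor(t['frame'],cv2.COLOR_RGB2HSV)[125:150,398:428]
np.set_printoptions(linewidth=220,precision=3)
print((g[::2,::2,2]*1000).astype(int)); print(hsv[...,2][::1,::1])
E
python3 m.py
```

```text
top ring outline ((491.20196533203125, 364.97174072265625), (39.333534240722656, 58.31694412231445), 77.84130096435547) 50
 maxy 0.38572693770559663 x 0.45350112089027184 0.5192191290024133
 wire slope [0.74462277 0.25098897] 13
 wire slope [-0.20109984  0.53369213] 17
 griptop px 217.1578947368421 159.02631578947367 38 [[0.48199196 0.32573356 0.122     ]]
side ring outline ((488.40814208984375, 334.9396667480469), (97.87882995605469, 59.858158111572266), 83.50691986083984) 71
 maxy 0.38447508104170847 x 0.4564929877696231 0.5217422982601105
 wire slope [0.07495523 0.49236542] 12
 wire slope [-0.02562261  0.47298198] 20
 griptop px 220.36 205.44 25 [[0.4819806  0.32766471 0.122     ]]
[[  13   12   15   15   13    9   15   15   10   14   10   13   11   10   10]
 [  14   12   11    9   10   14   10   10   12   11   10   10    8   11   12]
 [  13   14   10   10    9   14    8   15   13   10   13   11   10   10   11]
 [  11   16    7  110  116  120  117  114  119  115  114  115  114   25   26]
 [   9   13   98  112  115  117  117  112  113  115  116  118  118   23   28]
 [  13   12   92
[... 2984 characters left out ...]
128 129 138 116  97  83  62  52  48  46  46  51  59  52  45  36  32  35  39  57  66]
 [183 168 158 152 157 155 156 157 158 153 157 130  92  85  85  77  77  74  75  74  73  76  65  30  29  36  35  40  59  68]
 [128 108 138 154 152 156 153 155 154 157 130  88  78  80  80  80  80  80  82  80  80  80  67  33  27  38  31  31  53  68]
 [107 105 162 179 176 163 154 157 158 161 118  75  78  79  78  79  79  79  78  80  90 101  78  22  28  36  32  29  46  61]
 [111 116 133 136 136 131 124 116 119 119 109  85  78  77  79  80  79  76  77  90 101 109  82  27  32  33  33  34  35  36]
 [118 117 116 117 114 118 107 101 100 101 102 100  98  99 101 100 101  99 100 103 105 109  84  28  35  31  32  35  33  31]]
```

```bash
cat > m2.py <<'E'
from m import ymask,t,s
from h import *
pin=np.array([.482,.3265])
for n,c,box in(('top',t,(190,140,235,180)),('side',s,(195,195,235,240))):
    m=ymask(c,box)&(c['P'][...,2]>.06)&(c['P'][...,2]<.092); v,u=np.nonzero(m); X=plane(c,np.c_[u,v],.077)[:,:2]
    D=np.hypot(*(X-pin).T); 
    for lo in (.03,.038):
        Rg=X[(D>lo)&(X[:,1]>pin[1])]; b=cv2.minAreaRect((Rg*1000).astype(np.float32)); cc=np.array(b[0])/1e3-pin
        print(n,b,len(Rg),'dir deg from +y to +x',np.degrees(np.arctan2(*cc)))
# lug
v0=t['frame'].max(2).astype(float)
def crossing(a,th=115):
    i=np.argmax(a<th); return i-1+(a[i-1]-th)/(a[i-1]-a[i])
B=[(cc,138+crossing(v0[138:148,cc])) for cc in range(407,421)]
Lf=[(412-4-crossing(v0[rr,408:398:-1])+0,rr) for rr in range(132,141)]
for nm,e in(('long edge',B),('end edge',Lf)):
    X=plane(t,e,.1155)[:,:2]; l=cv2.fitLine((X*1000).astype(np.float32),cv2.DIST_HUBER,0,.01,.01).ravel(); print(nm,l, 'dir deg',np.degrees(np.arctan2(l[0],l[1])))
k=np.zeros_like(v0,np.uint8); k[130:142,407:421]=(v0[130:142,407:421]<163)
cn=max(cv2.findContours(k,cv2.RETR_EXTERNAL,cv2.CHAIN_APPROX_NONE)[0],key=len); e=cv2.fitEllipse(cn); print('csk',e,plane(t,[e[0]],.1155))
vs=s['frame'].max(2); print(vs[84:108,268:292]); print((s['P'][84:108:2,268:292:2,2]*1000).astype(int))
E
python3 m2.py | sed -n '/top (/,$p'
```

```text
top ((490.3888244628906, 363.2428894042969), (43.60553741455078, 59.06993103027344), 80.54227447509766) 53 dir deg from +y to +x 12.86084779010083
top ((492.6412658691406, 368.4764404296875), (32.14348602294922, 58.24324035644531), 75.2123794555664) 45 dir deg from +y to +x 14.22513204582273
side ((494.19854736328125, 359.3802185058594), (47.294952392578125, 61.17686462402344), 72.12095642089844) 50 dir deg from +y to +x 20.354832811385883
side ((496.51763916015625, 366.1307373046875), (33.388893127441406, 60.479732513427734), 67.6844482421875) 38 dir deg from +y to +x 20.11892985592929
long edge [ 6.780e-02  9.977e-01  5.394e+02 -1.852e+02] dir deg 3.887557
end edge [ 9.943e-01 -1.070e-01  5.548e+02 -1.644e+02] dir deg 96.14434
csk ((413.8906555175781, 136.01673889160156), (9.039651870727539, 10.419358253479004), 93.19334411621094) [[ 0.555 -0.187  0.116]]
[[183 182 182 184 185 187 188 192 178 145 124 162 166 158 154 129 181 188 202 206 175 134  56  39]
 [181 181 182 182 182 182 182 184 188 202 165 100  89  89  88  87  85  81 111 180 201 204 141  55]
 [182 181 181 182 181 181 182 18
[... 2059 characters left out ...]
4  93 116 139 137  85  70  76  86  91  91  89  81  76  75  77  54  51  55  54  53  53]]
[[ 17  15  14  12  17   2 141 148 147 143 142 118]
 [  6  13  11   8  12 124 130 137 137 135 145 141]
 [ 19   9  10  10 120 120 122 127 129 134 135 142]
 [ 15  18  11  18 107 111 127 129 136 131 123 129]
 [ 20  11 112 112 112 126 131 131 133 129 121 124]
 [  7 114 111 115 129 133 132 128 121 122 116 108]
 [111 109 113 126 127 130 130 123 121 116 110 103]
 [ 16  10 114 119 124 125 131 122 116 115 116 114]
 [ 14  10 106 112 118 121 122 118 114 106 113 111]
 [ 14 117 115 116 119 111 105 114 104 112 113 105]
 [119 113 125 119 111 108  95 105  58  24  30  34]
 [113 112 111 120 113  88  92  63  30  22  26  28]]
```

```bash
cat > plan.py <<'E'
import sys
from h import *
from scipy.spatial.transform import Rotation as Ro
def down(yaw_deg):  # tool z down, tool y at yaw in world xy
    a=np.radians(yaw_deg); y=np.array([np.cos(a),np.sin(a),0]); z=np.array([0,0,-1.]); return Ro.from_matrix(np.c_[np.cross(y,z),y,z])
def plan(p,R,n):
    """n equal rows; shift along axes before each row's turn"""
    st=r.state(); p0=st['tcp_pos']; R0=Ro.from_quat(st['eef_rot']); w=(R0.inv()*R).as_rotvec(); 
    for i in range(n):
        Ri=R0*Ro.from_rotvec(w*i/n); print(np.round(w/n,4),np.round(Ri.inv().apply((np.array(p)-p0)/n),4))
    print('total dp',np.round(np.array(p)-p0,4),'F',np.round(st['wrist_force'],2),'gap',st['finger_gap'],'t',st['clock'])
if __name__=='__main__':
    a=[float(x) for x in sys.argv[1:]]; plan(a[:3],down(a[3]),int(a[4]))
E
python3 plan.py .482 .3265 .19 -15 10
```

```text
[-1.00e-04  2.00e-04  1.61e-01] [-0.0398 -0.0074  0.0041]
[-1.00e-04  2.00e-04  1.61e-01] [-0.0405 -0.001   0.0041]
[-1.00e-04  2.00e-04  1.61e-01] [-0.0401  0.0055  0.0041]
[-1.00e-04  2.00e-04  1.61e-01] [-0.0387  0.0119  0.004 ]
[-1.00e-04  2.00e-04  1.61e-01] [-0.0363  0.0179  0.004 ]
[-1.00e-04  2.00e-04  1.61e-01] [-0.033   0.0235  0.004 ]
[-1.00e-04  2.00e-04  1.61e-01] [-0.0288  0.0285  0.004 ]
[-1.00e-04  2.00e-04  1.61e-01] [-0.0238  0.0327  0.004 ]
[-1.00e-04  2.00e-04  1.61e-01] [-0.0183  0.0361  0.004 ]
[-1.00e-04  2.00e-04  1.61e-01] [-0.0122  0.0386  0.004 ]
total dp [ 0.3716 -0.1606 -0.0405] F [ 0.68 -0.1   0.32] gap 0.9992000973096818 t 0.1
```

Call:
send_rows([
  [[0,0,0.16],[-0.04,-0.007,0],0.05],
  [[0,0,0.16],[-0.04,-0.001,0],0.05],
  [[0,0,0.16],[-0.04,0.0055,0],0.05],
  [[0,0,0.16],[-0.039,0.012,0],0.05],
  [[0,0,0.16],[-0.036,0.018,0],0.05],
], squeeze=60)

```text
clock: 0.72
tcp_pos: [0.2973, 0.4076, 0.2309]
eef_rot: [0.492, 0.871, -0.0, -0.0]
wrist_force: [1.0, 1.2, -0.3]
finger_gap: 0.586
grasp_force: 0.0
```

Call:
send_rows([
  [[0,0,0.16],[-0.033,0.0235,0.004],0.05],
  [[0,0,0.16],[-0.029,0.0285,0.004],0.05],
  [[0,0,0.16],[-0.024,0.033,0.004],0.05],
  [[0,0,0.16],[-0.018,0.036,0.004],0.05],
  [[0,0,0.16],[-0.012,0.0385,0.004],0.05],
])

```text
clock: 1.35
tcp_pos: [0.4838, 0.3287, 0.2106]
eef_rot: [0.792, 0.611, -0.001, -0.0]
wrist_force: [0.8, 1.0, -0.3]
finger_gap: 0.588
grasp_force: 0.0
```

```bash
python3 plan.py .482 .3265 .145 -15 2
python3 - <<'E'
from h import *
ims=[]
for n,b in(('top',(170,120,260,200)),('side',(180,170,260,250))):
    c=cam(n);np.savez(n+'1.npz',P=cloud(c),**c); f=c['frame'][b[1]:b[3],b[0]:b[2]]; ims.append(cv2.resize(f,(400,400),interpolation=cv2.INTER_CUBIC))
save('near1',np.hstack(ims),1)
E
```

```text
[-0.0004  0.0004  0.0022] [-0.0013 -0.0006  0.0328]
[-0.0004  0.0004  0.0022] [-0.0013 -0.0006  0.0328]
total dp [-0.0018 -0.0022 -0.0656] F [ 0.84  0.96 -0.26] gap 0.5884727830629248 t 1.35
```

View pics/near1.png

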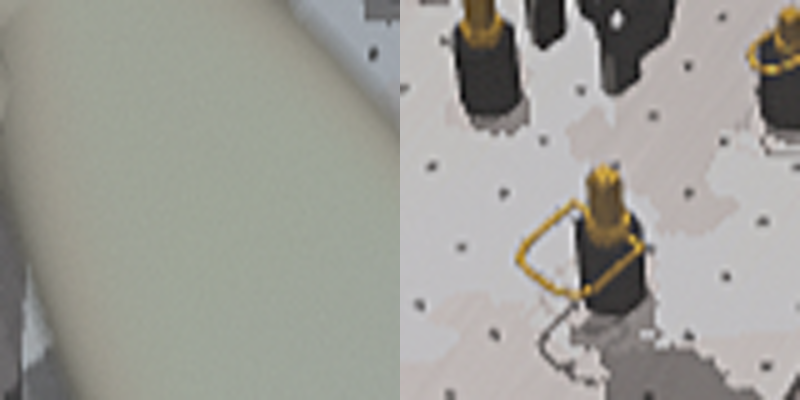

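The side crop shows the pin at crop (605,200), free and upright below the open fingers. The top view is blocked by the arm. I'll descend and grip.

Call:
send_rows([
  [[-0.0008,0.0008,0.004],[-0.0026,-0.0012,0.04],0.05],
  [[0,0,0],[0,0,0.04],0.05],
  [[0,0,0],[0,0,0.025],0.05],
  [[0,0,0],[0,0,0.0165],0.05],
  [[0,0,0],[0,0,0],0.05],
])

```text
clock: 2.08
tcp_pos: [0.48, 0.327, 0.0886]
eef_rot: [0.791, 0.611, -0.001, -0.0]
wrist_force: [0.1, -1.0, 0.8]
finger_gap: 0.585
grasp_force: 0.0
```

Call:
send_rows([
  [[0,0,0],[0,0,0],0.03],
  [[0,0,0],[0,0,0],0.02],
  [[0,0,0],[0,0,0],0.008],
  [[0,0,0],[0,0,0],0.008],
  [[0,0,0],[0,0,0],0.008],
])

```text
clock: 2.7
tcp_pos: [0.4821, 0.3279, 0.0912]
eef_rot: [0.792, 0.611, 0.002, 0.0]
wrist_force: [0.3, 0.0, 5.5]
finger_gap: 0.18
grasp_force: 58.9
```

Call:
send_rows([
  [[0,0,0],[0,0,-0.015],0.008],
  [[0,0,0],[0,0,-0.03],0.008],
  [[0,0,0],[0,0,-0.035],0.008],
  [[0,0,0],[0,0,-0.035],0.008],
  [[0,0,0],[0,0,-0.02],0.008],
])

```text
clock: 3.32
tcp_pos: [0.4811, 0.3273, 0.227]
eef_rot: [0.792, 0.611, 0.001, 0.0]
wrist_force: [0.1, 0.7, -3.6]
finger_gap: 0.176
grasp_force: 59.5
```

```bash
python3 plan.py .558 -.187 .235 -4.5 14
python3 - <<'E'
from h import *
c=cam('side');np.savez('side2.npz',P=cloud(c),**c); f=c['frame'][130:250,150:290]
save('lift',f,5)
E
```

```text
[ 0.0001 -0.0001 -0.0127] [-0.0341  0.0146 -0.0006]
[ 0.0001 -0.0001 -0.0127] [-0.0343  0.0142 -0.0006]
[ 0.0001 -0.0001 -0.0127] [-0.0345  0.0137 -0.0006]
[ 0.0001 -0.0001 -0.0127] [-0.0347  0.0133 -0.0006]
[ 0.0001 -0.0001 -0.0127] [-0.0348  0.0129 -0.0006]
[ 0.0001 -0.0001 -0.0127] [-0.035   0.0124 -0.0006]
[ 0.0001 -0.0001 -0.0127] [-0.0352  0.012  -0.0006]
[ 0.0001 -0.0001 -0.0127] [-0.0353  0.0115 -0.0006]
[ 0.0001 -0.0001 -0.0127] [-0.0355  0.0111 -0.0006]
[ 0.0001 -0.0001 -0.0127] [-0.0356  0.0106 -0.0006]
[ 0.0001 -0.0001 -0.0127] [-0.0357  0.0102 -0.0006]
[ 0.0001 -0.0001 -0.0127] [-0.0358  0.0097 -0.0006]
[ 0.0001 -0.0001 -0.0127] [-0.036   0.0093 -0.0006]
[ 0.0001 -0.0001 -0.0127] [-0.0361  0.0088 -0.0006]
total dp [ 0.0769 -0.5143  0.008 ] F [ 0.07  0.66 -3.56] gap 0.1762673387706196 t 3.325
```

View pics/lift.png

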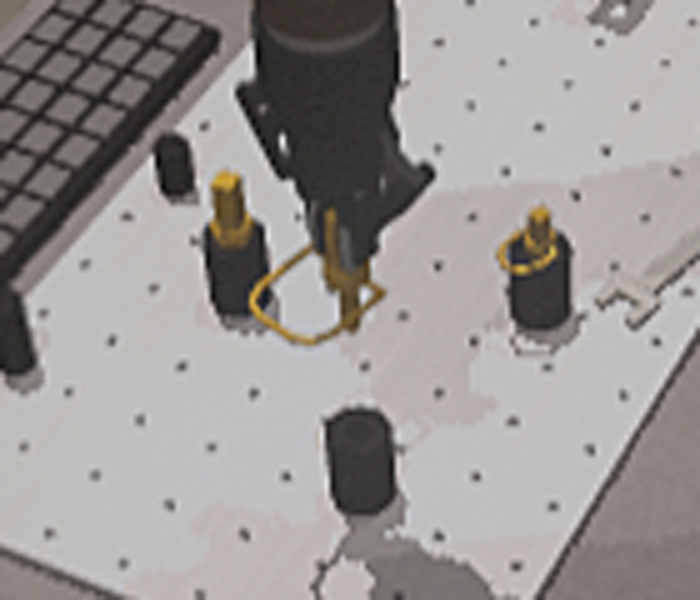

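Pin is held upright at crop (345,280), ring open to the left, post now empty at (360,460). I'll carry it to the arbor.

Call:
send_rows([
  [[0,0,-0.0127],[-0.034,0.0146,0],0.008],
  [[0,0,-0.0127],[-0.0343,0.0142,0],0.008],
  [[0,0,-0.0127],[-0.0345,0.0137,0],0.008],
  [[0,0,-0.0127],[-0.0347,0.0133,0],0.008],
  [[0,0,-0.0127],[-0.0348,0.0129,0],0.008],
])

```text
clock: 4.0
tcp_pos: [0.5077, 0.1424, 0.2239]
eef_rot: [0.772, 0.636, -0.001, -0.0]
wrist_force: [0.0, 0.5, -2.2]
finger_gap: 0.177
grasp_force: 59.4
```

Call:
send_rows([
  [[0,0,-0.0127],[-0.035,0.0124,0],0.008],
  [[0,0,-0.0127],[-0.0352,0.012,0],0.008],
  [[0,0,-0.0127],[-0.0353,0.0115,0],0.008],
  [[0,0,-0.0127],[-0.0355,0.0111,0],0.008],
  [[0,0,-0.0127],[-0.0356,0.0106,0],0.008],
])

```text
clock: 4.62
tcp_pos: [0.5351, -0.041, 0.2238]
eef_rot: [0.751, 0.66, -0.0, -0.001]
wrist_force: [1.0, 0.5, -2.1]
finger_gap: 0.174
grasp_force: 59.4
```

Call:
send_rows([
  [[0,0,-0.0127],[-0.033,0.0102,0],0.008],
  [[0,0,-0.0127],[-0.03,0.0097,0],0.008],
  [[0,0,-0.0127],[-0.024,0.0093,0],0.008],
  [[0,0,-0.0127],[-0.01,0.005,0],0.008],
  [[0,0,0],[0,0,0],0.008],
])

```text
clock: 5.25
tcp_pos: [0.5585, -0.1402, 0.2239]
eef_rot: [0.735, 0.679, 0.0, -0.001]
wrist_force: [0.1, 0.8, -2.6]
finger_gap: 0.178
grasp_force: 59.3
```

```bash
python3 plan.py .555 -.187 .2 -4.5 1
python3 - <<'E'
from h import *
ims=[]
for n,b in(('top',(370,90,470,190)),('side',(220,40,320,140))):
    c=cam(n);np.savez(n+'3.npz',P=cloud(c),**c); f=c['frame'][b[1]:b[3],b[0]:b[2]]; ims.append(cv2.resize(f,(400,400),interpolation=cv2.INTER_CUBIC))
save('arb3',np.hstack(ims),1)
E
```

```text
[-0.0007 -0.0013 -0.0006] [-0.0469  0.0002  0.0239]
total dp [-0.0035 -0.0468 -0.0239] F [ 0.14  0.79 -2.56] gap 0.17801431608884744 t 5.25
```

View pics/arb3.png

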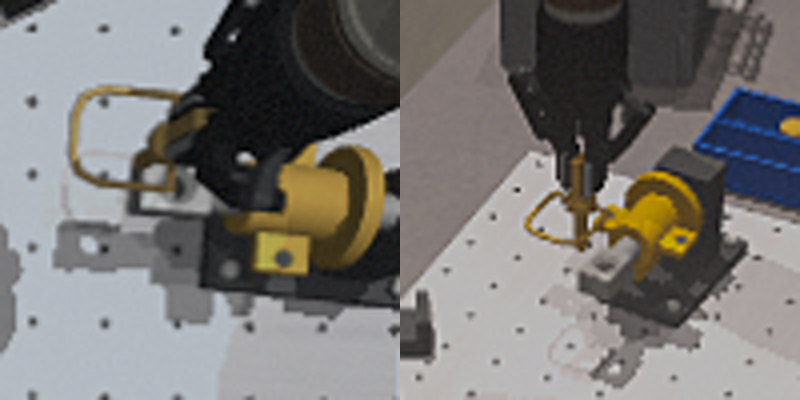

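Pin hangs upright at side crop (580,220) and the hole at (605,265) is still open. In the top crop the ring's far bar is at x≈73. I'll use the ring to measure the pin's in-hand offset and yaw.

Run:
```python
from h import *
def L(n):
    d=np.load(n+'.npz'); return {k:d[k] for k in d}
t,s=L('top3'),L('side3'); tcp=np.array([.5585,-.1402,.2239]); z=tcp[2]-.018+.005
def msk(c,b):
    h=cv2.cvtColor(c['frame'],cv2.COLOR_RGB2HSV); m=(h[...,0]>13)&(h[...,0]<34)&(h[...,1]>70)
    o=np.zeros_like(m); o[b[1]:b[3],b[0]:b[2]]=m[b[1]:b[3],b[0]:b[2]]; return o
for n,c,b in(('top',t,(385,108,415,140)),('side',s,(248,80,278,104))):
    m=msk(c,b); v,u=np.nonzero(m); X=(plane(c,np.c_[u,v],z)-tcp)[:,:2]*1e3
    print(n,'z',np.median(c['P'][m][:,2]),'maxy',X[:,1].max())
    k=X[:,1]>25
    R=X[k]; print(cv2.minAreaRect(R.astype(np.float32)),len(R))
    far=R[(R[:,1]>48)&(abs(R[:,0]-np.median(R[:,0]))<18)]; l=cv2.fitLine(far.astype(np.float32),cv2.DIST_HUBER,0,.01,.01).ravel(); print(' far bar line',l,len(far),far.mean(0))
    for a,bb in((R[:,0]>20,'hi'),(R[:,0]<-15,'lo')):
        q=R[a&(R[:,1]<46)]
        if len(q)>4: print(bb,cv2.fitLine(q.astype(np.float32),cv2.DIST_HUBER,0,.01,.01).ravel(),len(q))
h=cv2.cvtColor(s['frame'],cv2.COLOR_RGB2HSV)
np.set_printoptions(linewidth=200)
m=msk(s,(255,75,278,108)); 
for row in range(78,106): print(row,''.join('#' if q else '.' for q in m[row,248:280]))
print('pred tip/hinge px',proj(s,[tcp-[0,0,.018],tcp-[0,0,.064],tcp+[0,0,.032]]))
```

```text
top z 0.21206225548973434 maxy 56.66283023839677
((1.6423931121826172, 41.50032424926758), (30.348989486694336, 57.6365966796875), 89.78248596191406) 59
 far bar line [ 0.9883706  -0.15206443  9.666454   55.180836  ] 20 [10.46031289 54.99305974]
hi [ 0.06709867  0.99774635 29.564907   32.527588  ] 14
lo [  0.12822261   0.9917454  -26.064558    36.182083  ] 12
side z 0.21146637558062753 maxy 58.82538917395153
((-8.36422348022461, 41.93737030029297), (33.78141784667969, 85.75735473632812), 89.97686004638672) 58
 far bar line [  0.99302244   0.11792529 -14.772024    53.85898   ] 14 [-14.64890973  53.93059214]
hi [ 0.1604237  -0.98704827 32.268093   34.952095  ] 6
lo [  0.9678056   0.2516987 -32.442455   33.91521  ] 23
78 ................##..............
79 ...............###..............
80 ..............####..............
81 ...............###..............
82 ..............####..............
83 ..............####..............
84 ...............###..............
85 ..............####..............
86 ..............####..............
87 ...............###...........#..
88 .........####.####..#.......##..
89 ........##..#########.......##..
90 .......##....########.......##..
91 .......#......########..##...#..
92 ..............################..
93 ...............####...##.#####..
94 ................###..#########..
95 ................###.##########..
96 ................###.##########..
97 ................###.##########..
98 .......##.......####....######..
99 .......#####....###.....####....
100 ..........#########.....##......
101 ................###.....#.......
102 .................#..............
103 ................................
104 ................................
105 ................................
pred tip/hinge px [[265.00573199  91.88294083]
 [264.9089313  102.82246784]
 [265.11609402  79.4716647 ]]
```

Run:
```python
from h import *
d=np.load('side3.npz'); s={k:d[k] for k in d}
np.set_printoptions(linewidth=220)
print(proj(s,[[.555,-.187,.1155],[.555,-.187,.0915],[.5385,-.163,.1155],[.5705,-.165,.1155]]))
print(s['frame'].max(2)[97:118,262:284]); print(plane(s,[[271.5,105.8]],.1155))
```

```text
[[271.18862356 106.1089016 ]
 [271.07963016 111.42889883]
 [272.51649064 110.94722031]
 [264.77747237 108.30023586]]
[[194 137  78  82  70 145  97  94  78  94 102 104  92  91  89  99  98 149 168 184 174 166]
 [199 138  83  87  97 100 147 178 145 158  90  89  90  91  88  85  84  90 147 179 166 155]
 [167 140  98 120 114 154 179 178 174 185  94  89  88 117 155 117  86  86 101 145 157 142]
 [118 120 103  86  78 103 178 173 176 185  92  80 133 153 159 151 132  87  98 101 139 127]
 [143 121  86  82  98  63 175 177 164 177 109 124 154 156 153 144 131 100 102 101 121 108]
 [189 176 125  67 141 171 178 167 153 155 148 153 154 151 140 130 115  89  94 103 107  99]
 [189 176 174 169 173 178 171 149 138 144 151 154 152 151 146 127  94  76 105 106 109  88]
 [174 173 172 174 175 168 142 125 125 138 130 128 147 156 161 118  76  72 104 106 106  84]
 [172 172 171 174 166 150 121 124 107 112 116 127 134 158 127  78  74  91  97 109  95  89]
 [175 171 174 167 154 152 132  85  73  76  72  99 147 126  77  69  95  99  99  95  88  82]
 [126 175 157 141 156 160 158 134  85  84 116 132 126  80  71  71  87  93
[... 268 characters left out ...]
7  68  55  49  57  56]
 [189 184 132  75  74  79  85  84  83  80  73  74  79  75  77  76  76  53  53  54  53  53]
 [176 177 131  65  69  74  84  88  85  87  77  78  71  64  77  79  79  74  56  53  49  51]
 [174 175 170 146 121  94  78  84  86  89  79  75  54  55  60  56  80  79  79  55  54  54]
 [171 173 177 174 175 177 146  73  83  89  74  59  55  55  53  53  60  58  60  54  56  54]
 [187 173 174 176 180 172 168 129  56  56  54  51  52  58  54  52  56  54  54  56  54  54]
 [177 174 175 164 164 163 168 165 162 170  79  56  48  50  53  50  56  54  56  56  55  53]
 [174 173 177 161 163 167 166 169 171 180  95  90  91  84  59  51  51  51  55  56  59  62]]
[[ 0.554758   -0.18917778  0.1155    ]]
```

Call:
send_rows([
  [[0,0,0],[-0.02,0,0],0.008],
  [[0,0,0],[-0.017,0.0,0.01],0.008],
  [[0,0,0],[-0.009,0,0.015],0.008],
  [[0,0,0],[0,0,0.012],0.008],
  [[0,0,0],[0,0,0],0.008],
])

```text
clock: 5.98
tcp_pos: [0.554, -0.1854, 0.1854]
eef_rot: [0.734, 0.679, -0.0, -0.002]
wrist_force: [1.2, 0.3, -2.5]
finger_gap: 0.171
grasp_force: 59.3
```

```bash
python3 plan.py .5555 -.186 .1335 -4.5 1
python3 - <<'E'
from h import *
ims=[]
for n,b in(('top',(385,100,445,160)),('side',(245,75,305,135))):
    c=cam(n);np.savez(n+'4.npz',P=cloud(c),**c); f=c['frame'][b[1]:b[3],b[0]:b[2]]; ims.append(cv2.resize(f,(400,400),interpolation=cv2.INTER_CUBIC))
save('arb4',np.hstack(ims),1)
E
```

```text
[-0.0032 -0.0021  0.0002] [-0.0006  0.0017  0.0519]
total dp [ 0.0015 -0.0006 -0.0519] F [ 1.16  0.32 -2.46] gap 0.17131012232423548 t 5.975
```

View pics/arb4.png

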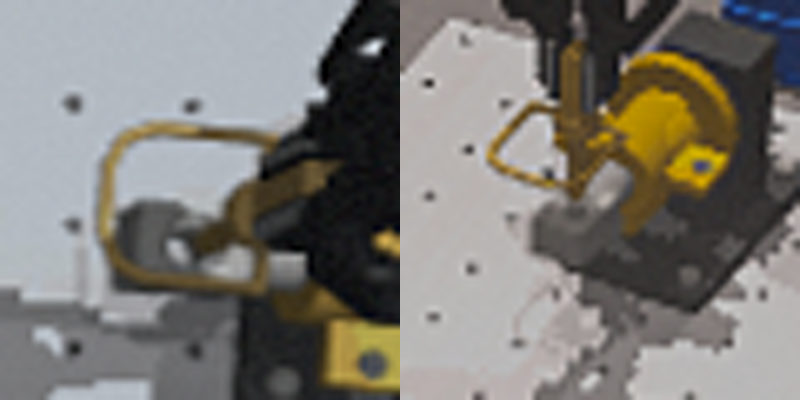

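The tip is right over the hole: top crop (193,243) against the hole at (192,240). I'll descend in steps and watch the force.

Call:
send_rows([
  [[-0.003,-0.002,0],[0,0.001,0.005],0.008],
  [[0,0,0],[0,0,0.006],0.008],
  [[0,0,0],[0,0,0.006],0.008],
  [[0,0,0],[0,0,0.005],0.008],
  [[0,0,0],[0,0,0],0.008],
])

```text
clock: 6.7
tcp_pos: [0.556, -0.186, 0.1649]
eef_rot: [0.734, 0.679, 0.0, 0.001]
wrist_force: [-1.0, 0.4, -3.2]
finger_gap: 0.172
grasp_force: 59.3
```

Tip is 15 mm into the hole with no contact force. I'll continue.

Call:
send_rows([
  [[0,0,0],[0,0,0.007],0.008],
  [[0,0,0],[0,0,0.007],0.008],
  [[0,0,0],[0,0,0.006],0.008],
  [[0,0,0],[0,0,0.004],0.008],
  [[0,0,0],[0,0,0],0.008],
])

```text
clock: 7.32
tcp_pos: [0.5561, -0.186, 0.1409]
eef_rot: [0.734, 0.679, 0.001, 0.001]
wrist_force: [-1.8, 0.7, -2.9]
finger_gap: 0.18
grasp_force: 59.3
```

Call:
send_rows([
  [[0,0,0],[0,0,0.003],0.008],
  [[0,0,0],[0,0,0.003],0.008],
  [[0,0,0],[0,0,0.002],0.008],
  [[0,0,0],[0,0,0],0.008],
])

```text
clock: 7.82
tcp_pos: [0.5564, -0.186, 0.1362]
eef_rot: [0.734, 0.679, 0.001, 0.003]
wrist_force: [-7.3, 3.1, 10.8]
finger_gap: 0.173
grasp_force: 61.3
```

Call:
send_rows([
  [[0,0,0],[0,-0.0015,0],0.008],
  [[0,0,0],[0,0,0.0015],0.008],
  [[0,0,0],[0,0,0],0.008],
])

```text
clock: 8.2
tcp_pos: [0.5564, -0.186, 0.1362]
eef_rot: [0.734, 0.679, 0.003, 0.004]
wrist_force: [-6.0, 3.5, 14.7]
finger_gap: 0.175
grasp_force: 62.0
```

```bash
python3 plan.py .555 -.186 .1335 -4.5 1
python3 - <<'E'
from h import *
c=cam('side');np.savez('side5.npz',P=cloud(c),**c); f=c['frame'][75:135,245:325]; ims=[cv2.resize(f,(800,600),interpolation=cv2.INTER_CUBIC)]
save('arb5',ims[0],1)
E
```

```text
[0.0094 0.0018 0.0006] [-0.0001 -0.0014  0.0027]
total dp [-0.0014 -0.     -0.0027] F [-6.01  3.51 14.71] gap 0.17496867983984013 t 8.2
```

View pics/arb5.png

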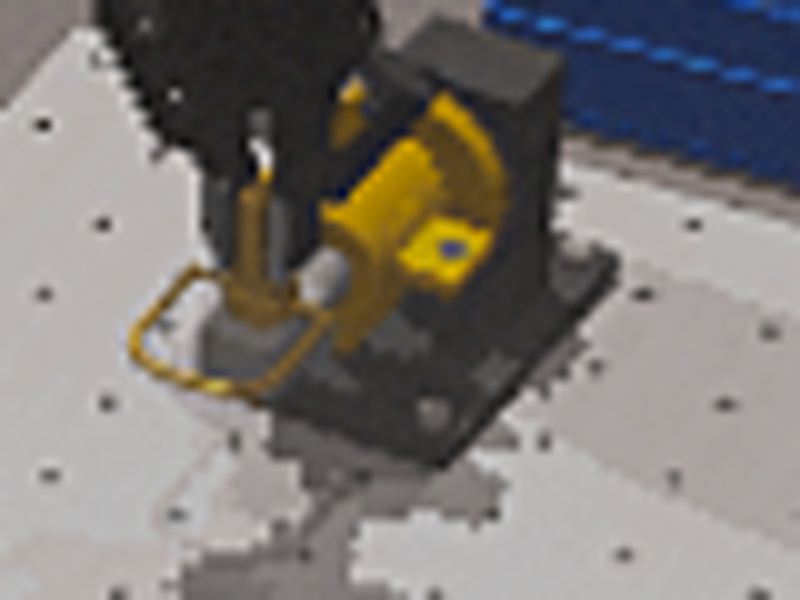

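The pin is seated, with the collar flat on the lug at crop (258,300) and the ring projecting past the free end. I'll release and rise.

Call:
send_rows([
  [[0,0,0],[0,0,-0.003],0.03],
  [[0,0,0],[0,0,0],0.05],
  [[0,0,0],[0,0,0],0.05],
  [[0,0,0],[0,0,-0.01],0.05],
  [[0,0,0],[0,0,-0.04],0.05],
])

```text
clock: 8.88
tcp_pos: [0.553, -0.1854, 0.1831]
eef_rot: [0.734, 0.679, -0.001, -0.001]
wrist_force: [-0.6, -0.2, -0.9]
finger_gap: 0.585
grasp_force: 0.0
```

Call:
send_rows([
  [[0,0,0],[0.03,0,-0.04],0.05],
  [[0,0,0],[0.05,0,0],0],
  [[0,0,0],[0.05,0,0],0],
  [[0,0,0],[0.05,0,0],0],
  [[0,0,0],[0,0,0],0],
])

```text
clock: 9.5
tcp_pos: [0.569, -0.003, 0.2254]
eef_rot: [0.732, 0.681, 0.001, 0.002]
wrist_force: [0.1, -0.8, -0.2]
finger_gap: 0.001
grasp_force: 0.0
```

Run:
```python
from h import *
ims=[]; z=.1205
for n,b in(('top',(375,95,455,175)),('side',(235,65,315,145))):
    c=cam(n);np.savez(n+'6.npz',P=cloud(c),**c); f=c['frame'][b[1]:b[3],b[0]:b[2]]; ims.append(cv2.resize(f,(400,400),interpolation=cv2.INTER_CUBIC))
    h=cv2.cvtColor(c['frame'],cv2.COLOR_RGB2HSV); m=(h[...,0]>13)&(h[...,0]<34)&(h[...,1]>70)&(c['P'][...,2]>.09)&(c['P'][...,2]<.14); v,u=np.nonzero(m)
    X=plane(c,np.c_[u,v],z)[:,:2]*1e3; X=X[(X[:,1]>-150)&(X[:,1]<-90)&(abs(X[:,0]-555)<50)]
    print(n,len(X),cv2.minAreaRect(X.astype(np.float32))); f=X[(X[:,1]>X[:,1].max()-9)]; print('far',f.mean(0),f.min(0),f.max(0))
    m2=(h[...,0]>13)&(h[...,0]<34)&(h[...,1]>70)&(c['P'][...,2]>.155)&(abs(c['P'][...,0]-.555)<.015)&(abs(c['P'][...,1]+.187)<.015); v,u=np.nonzero(m2)
    if len(u): print('griptop',len(u),plane(c,[[u.mean(),v.mean()]],.1655),c['P'][m2][:,2].max())
save('arb6',np.hstack(ims),1); print(r.state()['tcp_pos'])
```

```text
Traceback (most recent call last):
KeyError: 'P'
```

```bash
cat > m6.py <<'E'
from h import *
import sys
tag=sys.argv[1]
ims=[]; z=.1205
for n,b in(('top',(375,95,455,175)),('side',(235,65,315,145))):
    c=cam(n);c['P']=cloud(c);np.savez(n+tag+'.npz',**c); f=c['frame'][b[1]:b[3],b[0]:b[2]]; ims.append(cv2.resize(f,(400,400),interpolation=cv2.INTER_CUBIC))
    h=cv2.cvtColor(c['frame'],cv2.COLOR_RGB2HSV); y=(h[...,0]>13)&(h[...,0]<34)&(h[...,1]>70); m=y&(c['P'][...,2]>.09)&(c['P'][...,2]<.14); v,u=np.nonzero(m)
    X=plane(c,np.c_[u,v],z)[:,:2]*1e3; X=X[(X[:,1]>-155)&(X[:,1]<-90)&(abs(X[:,0]-555)<50)]
    if len(X): print(n,len(X),cv2.minAreaRect(X.astype(np.float32))); f=X[(X[:,1]>X[:,1].max()-9)]; print('far',f.mean(0),f.min(0),f.max(0))
    m2=y&(c['P'][...,2]>.155)&(abs(c['P'][...,0]-.555)<.02)&(abs(c['P'][...,1]+.187)<.02); v,u=np.nonzero(m2)
    if len(u): print('griptop',len(u),plane(c,[[u.mean(),v.mean()]],.1655),np.sort(c['P'][m2][:,2])[-5:])
save('arb'+tag,np.hstack(ims),1); print(r.state()['tcp_pos'])
E
python3 m6.py 6
```

```text
top 52 ((558.6849975585938, -141.33497619628906), (25.824951171875, 58.30497741699219), 89.75572204589844)
far [ 556.96463201 -132.15100814] [ 534.5619688  -136.24152671] [ 584.77688568 -128.38435872]
side 29 ((560.7432250976562, -141.18919372558594), (58.98275375366211, 19.68404197692871), 2.178420305252075)
far [ 559.04932768 -135.75029824] [ 536.44114779 -139.28122636] [ 585.39953253 -131.30999609]
griptop 26 [[ 0.55574342 -0.18240343  0.1655    ]] [0.1702535  0.17047634 0.17048341 0.17055257 0.17156119]
[ 0.56881511 -0.00683699  0.22508417]
```

View pics/arb6.png

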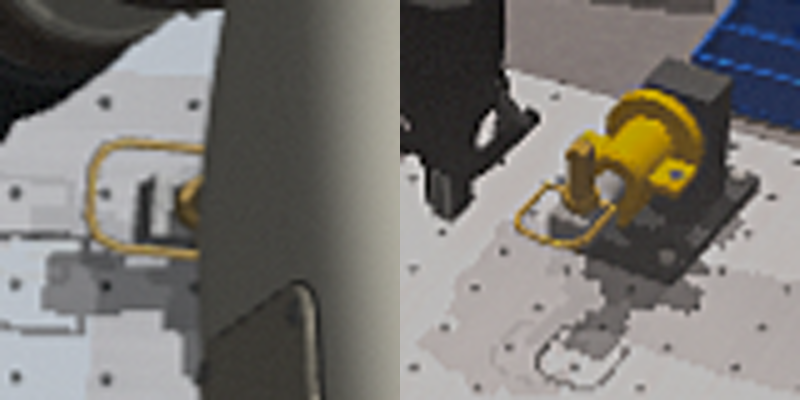

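The pin is released, seated upright with its ring open. The far bar is at about (0.559, -0.130) and z 0.12; side crop (535,230). I'll move the closed fingertips above it.

```bash
python3 plan.py .559 -.126 .15 -4.5 4
```

```text
[0.0011 0.0005 0.0001] [-0.0299 -0.0002  0.0188]
[0.0011 0.0005 0.0001] [-0.0299 -0.0002  0.0188]
[0.0011 0.0005 0.0001] [-0.0299 -0.0002  0.0188]
[0.0011 0.0005 0.0001] [-0.0299 -0.0001  0.0188]
total dp [-0.0098 -0.1192 -0.0751] F [-0.07 -0.46 -0.67] gap 0.0008411951220600849 t 9.65
```

Call:
send_rows([
  [[0,0,0],[-0.03,0,0.015],0],
  [[0,0,0],[-0.03,0,0.02],0],
  [[0,0,0],[-0.03,0,0.02],0],
  [[0,0,0],[-0.026,0,0.02],0],
  [[0,0,0],[0,0,0],0],
])

```text
clock: 10.28
tcp_pos: [0.558, -0.1252, 0.1482]
eef_rot: [0.736, 0.677, -0.0, 0.0]
wrist_force: [-0.1, 0.8, 0.6]
finger_gap: -0.001
grasp_force: 0.0
```

```bash
python3 plan.py .559 -.126 .096 -4.5 1
```

```text
[ 0.0001  0.0012 -0.0053] [-0.0007  0.001   0.0522]
total dp [ 0.001  -0.0008 -0.0522] F [-0.14  0.85  0.55] gap -0.0005551224277313526 t 10.275
```

Call:
send_rows([
  [[0,0,0],[-0.001,0.001,0.015],0],
  [[0,0,0],[0,0,0.012],0],
  [[0,0,0],[0,0,0.01],0],
  [[0,0,0],[0,0,0.008],0],
  [[0,0,0],[0,0,0.006],0],
])

```text
clock: 10.9
tcp_pos: [0.5609, -0.1229, 0.0984]
eef_rot: [0.734, 0.679, 0.001, 0.002]
wrist_force: [-0.1, -0.1, -0.1]
finger_gap: -0.002
grasp_force: 0.0
```

```bash
python3 m6.py 7; python3 -c "
from h import r;print(r.state()['tcp_pos'],r.state()['wrist_force'])"
```

```text
griptop 10 [[ 0.54967824 -0.18991644  0.1655    ]] [0.16472555 0.16620904 0.16623228 0.16740523 0.16841248]
side 17 ((528.4210815429688, -127.94059753417969), (49.13328170776367, 15.509902000427246), 72.44987487792969)
far [ 535.22642844 -107.89816921] [ 527.5001687  -110.03350853] [ 542.70493996 -104.91101394]
griptop 1 [[ 0.55417274 -0.19864297  0.1655    ]] [0.17263957]
[ 0.56053507 -0.12297212  0.09815953]
[ 0.56053507 -0.12297212  0.09815953] [-0.95349097  0.36162515  0.49373331]
```

View pics/arb7.png

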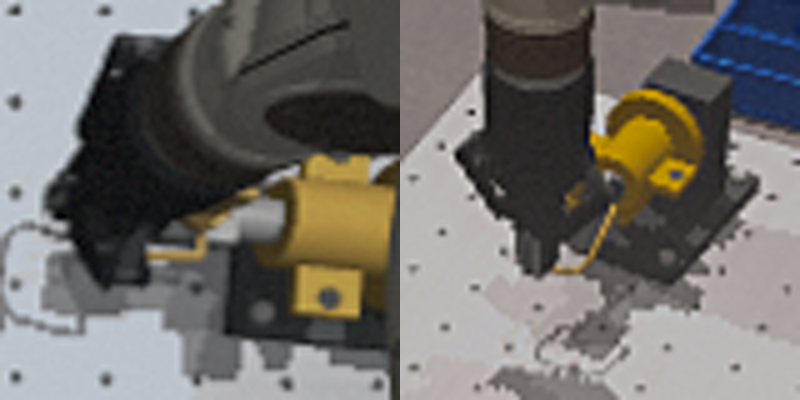

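The ring is swung part-way under the fingertips, with its side wire at side crop (605,240), and is not yet snapped. I'll press further, shifted slightly toward the bar.

Call:
send_rows([
  [[0,0,0],[-0.004,0,0],0],
  [[0,0,0],[-0.002,0,0.003],0],
  [[0,0,0],[0,0,0.004],0],
  [[0,0,0],[0,0,0.002],0],
  [[0,0,0],[0,0,0],0],
])

```text
clock: 11.62
tcp_pos: [0.5604, -0.1292, 0.0897]
eef_rot: [0.734, 0.679, 0.001, 0.002]
wrist_force: [0.4, 0.3, 0.1]
finger_gap: -0.0
grasp_force: 0.0
```

```bash
cat > ck.py <<'E'
from h import *
import sys
for n in('side','top'):
    c=cam(n); P=cloud(c); h=cv2.cvtColor(c['frame'],cv2.COLOR_RGB2HSV); y=(h[...,0]>13)&(h[...,0]<34)&(h[...,1]>70)
    m=y&(P[...,0]>.5)&(P[...,0]<.61)&(P[...,1]>-.225)&(P[...,1]<-.1)&(P[...,2]>.03)
    print(n); 
    vv,uu=np.nonzero(m); 
    if len(uu):
        for row in range(vv.min(),vv.max()+1):
            print(row,''.join(('%d'%min(9,P[row,k,2]*50) if m[row,k] else '.') for k in range(uu.min(),uu.max()+1)))
        print('u0',uu.min())
    q=P[m]; q=q[q[:,2]<.1]; print('low pts',len(q), q.mean(0) if len(q) else '', np.sort(q[:,2])[:5])
    print('pred shut bar',proj(c,[[.543,-.187,.0615],[.567,-.187,.0615],[.526,-.187,.09],[.5855,-.185,.09]]))
st=r.state(); print(st['tcp_pos'],st['wrist_force'],st['clock'])
E
python3 ck.py
```

```text
side
39 .........................9.
40 .........................9.
41 ...................9...9.9.
42 ....................9.9....
43 ..................9....99.9
44 ..................9.9......
45 ...................9.9.9.99
46 .........................99
47 ..................99......9
48 ..................99...99..
49 ..................9....9.9.
50 ..................9.9.9....
51 ..................99.....9.
52 ....................9...9..
53 .....................9.....
54 ..................999..9...
55 ..................99.......
56 ..................9..9.....
57 ...........................
58 ...........................
59 ......................9....
60 ...........................
61 ...........................
62 ...........................
63 ...........................
64 ...........................
65 ...........................
66 ...........................
67 ...........................
68 ...........................
69 9..........................
70 ....................9......
71 ...........................
72 ....................9......
73 ..................9.9......
74 .......
[... 3249 characters left out ...]
..........................
144 .........664.........................................
145 3........66..........................................
146 3.......66...........................................
147 33...555.............................................
148 9...45...............................................
149 .344.................................................
u0 405
low pts 9 [ 0.53270536 -0.18540287  0.08075726] [0.06845791 0.0692392  0.0697752  0.07544556 0.07800098]
pred shut bar [[404.9124017  144.81613282]
 [404.86871346 136.26117253]
 [409.54274462 148.91201452]
 [408.66463387 127.05974982]]
[ 0.56061385 -0.12924844  0.09000759] [-0.36236843  0.44740037 -0.18344905] 11.725
```

The ring has snapped shut: the bar is at y≈-0.186, z≈0.064, as predicted below the tip. I'll retreat and recheck.

Call:
send_rows([
  [[0,0,0],[0.01,0,-0.01],0],
  [[0,0,0],[0.02,0,-0.03],0],
  [[0,0,0],[0.03,0,-0.04],0],
  [[0,0,0],[0.05,0,-0.04],0],
  [[0,0,0],[0.05,0,-0.02],0],
])

```text
clock: 12.35
tcp_pos: [0.5736, 0.031, 0.2327]
eef_rot: [0.734, 0.679, 0.003, 0.004]
wrist_force: [1.3, -0.4, -0.1]
finger_gap: -0.001
grasp_force: 0.0
```

Call:
send_rows([
  [[0,0,0],[0.05,0,0],0],
  [[0,0,0],[0.03,0,0],0],
  [[0,0,0],[0,0,0],0],
])

```text
clock: 12.72
tcp_pos: [0.5786, 0.112, 0.2295]
eef_rot: [0.733, 0.681, 0.001, 0.002]
wrist_force: [0.5, -0.4, 0.7]
finger_gap: 0.005
grasp_force: 0.0
```

```bash
python3 ck.py | grep -v '^[0-9]* \.*$'; python3 m6.py 9
```

```text
side
93 ......8888.....
94 .....88888.....
95 ....88888......
96 ....77888......
97 .....78887.....
98 .....77777.....
99 .....77777.....
100 .....77777.....
101 6...676776.....
102 66666666666....
103 5..66666666....
104 5..66666665....
105 5...666666666..
106 5...66666656666
107 5.....555....5.
108 4............5.
109 4............5.
110 4............5.
111 4............5.
112 .............5.
113 .3...........4.
114 .33..........4.
115 ...33.4......4.
116 ....3333....33.
117 .......333333..
118 .........333...
u0 264
low pts 28 [ 0.55600941 -0.18709767  0.07502762] [0.06119427 0.06286381 0.06425081 0.06471712 0.06540817]
pred shut bar [[273.85922606 118.80162379]
 [268.04553416 117.06499027]
 [278.21472952 113.86062756]
 [263.40290105 109.86303016]]
top
low pts 0  []
pred shut bar [[404.9124017  144.81613282]
 [404.86871346 136.26117253]
 [409.54274462 148.91201452]
 [408.66463387 127.05974982]]
[0.57852066 0.10939363 0.22922728] [-0.11934754  0.02476055  0.07052467] 12.825
side 3 ((513.8662719726562, -147.81967163085938), (5.0067901611328125e-06, 11.563300132751465), 24.55736541748047)
far [ 512.66224561 -145.184686  ] [ 511.46341074 -147.80833316] [ 513.86108047 -142.56103884]
griptop 23 [[ 0.55621402 -0.18307106  0.1655    ]] [0.16914136 0.16968098 0.17041576 0.17095033 0.17137046]
[0.57862761 0.10824758 0.22904909]
```

Run:
```python
from h import *
d=np.load('top0.npz'); P=d['P']; m=(abs(P[...,0]-.555)<.016)&(P[...,1]>-.2)&(P[...,1]<-.165)&(P[...,2]>.108)&(P[...,2]<.125); print('lug z',np.median(P[m][:,2]),m.sum())
d=np.load('side9.npz'); s={k:d[k] for k in d}
for z in(.1155,.1185): print(z,proj(s,[[.555-.0058,-.187+.0128,z],[.555,-.187,z+.05],[.555,-.187,z-.053]]))
np.set_printoptions(linewidth=200)
print('B/R'); f=s['frame'].astype(int); print(f[88:110,266:278,0]-f[88:110,266:278,2]); print(f[88:110,266:278,0])
g=np.load('side5.npz') if 0 else None
```

```text
lug z 0.11598977778530606 145
0.1155 [[271.14595    108.45805292]
 [271.42351338  94.67354556]
 [270.95102312 117.71759758]]
0.1185 [[271.15974859 107.7850102 ]
 [271.43795547  93.97175963]
 [270.96417395 117.07397339]]
B/R
[[  5   4   6   6   3   5   4   4   4  -2  47  80]
 [  7   8   6   4   2   2   1   1   0  -5  48  78]
 [  7   7   6   4   1  -4 -12 -14 -10 -10  41  72]
 [  9   5   3   0  -8   7 146 126  19 -27  24  57]
 [  8   3  -1  -9  31 121 162 190 169 145 175 110]
 [  5   1  -7  37 124 138  90 161 192 192 183 190]
 [  3  -2  10 125 146 137 133  76 194 184 190 191]
 [  2  -6  73  67  85 141  93  22 192 198 197 193]
 [  2  -2  54  50  48  66  41  18 162 119 115 185]
 [  3  -3  21  47  51  47  34  27  83  74  68  78]
 [  4  -1  21  48  51  51  37  34  78  76  78  76]
 [  2  -1  25  51  49  52  39  37  80  55   2  18]
 [ -1  -4  24  49  49  53  38  40  30   9   7   6]
 [ -4 -11  54  48  48  49  38  38   4   8  11  11]
 [121  97 100  52  49  54  34  68  62   9   9  13]
 [ 15  93 119  46  49  48  45  59 128   7   7  10]
 [ -5  32 131  58  35  52  61  84  73  -2   2   2]
 [  1  24
[... 669 characters left out ...]
 81  88 111  85  67 172 147 140 185]
 [190 196 145  90  91  94  78  75 115 105  98 109]
 [191 198 150  94  94  96  78  80 106 100 100  98]
 [195 202 153  91  93  96  84  77 102 132 176 134]
 [141 124 150  93  95  95  82  74 158 175 180 169]
 [126  85 150  92  94  99  81  71 178 178 171 165]
 [178 195 153  93  93  97  77 106 182 172 161 150]
 [171 153 167  93  93  93  89  97 183 175 166 145]
 [199 113 185 113 100  98 109 130 104 175 177 132]
 [197 122 108 116 109 120 112  97 111 204 202 105]
 [172 163  83  94  99 102  99  88  80 124 120 171]
 [169 170 167  97  87  91  88  92  94  75  72 111]
 [116 166 167 167 181 113 112 108  84  71  72  99]
 [ 85 105 102 124 170 183 165  86  78  77  75 106]]
```

The ring is shut. The residual of about 1 px in pin height is mostly calibration bias, but a gentle fingertip tap on the grip's top will confirm the collar is seated (expected at z≈0.166).

Call:
send_rows([
  [[0,0,0],[-0.05,0,0],0],
  [[0,0,0],[-0.06,0,0],0],
  [[0,0,0],[-0.06,0,0],0],
  [[0,0,0],[-0.06,0,0],0],
  [[0,0,0],[-0.05,0,0],0],
])

```text
clock: 13.55
tcp_pos: [0.5557, -0.1738, 0.2294]
eef_rot: [0.735, 0.678, 0.001, 0.002]
wrist_force: [0.4, -1.6, 0.7]
finger_gap: -0.002
grasp_force: 0.0
```

```bash
python3 plan.py .5555 -.187 .178 -4.5 2
```

```text
[ 0.0021  0.0008 -0.0015] [-0.0066  0.0003  0.0257]
[ 0.0021  0.0008 -0.0015] [-0.0066  0.0004  0.0257]
total dp [-0.0002 -0.0132 -0.0514] F [ 0.39 -1.64  0.69] gap -0.0017558522390770616 t 13.55
```

Call:
send_rows([
  [[0,0,0],[-0.008,0,0.02],0],
  [[0,0,0],[-0.002,0,0.02],0],
  [[0,0,0],[0,0,0.012],0],
  [[0,0,0],[0,0,0],0],
])

```text
clock: 14.05
tcp_pos: [0.5553, -0.1805, 0.1763]
eef_rot: [0.735, 0.679, 0.0, 0.001]
wrist_force: [-0.8, -0.0, 0.9]
finger_gap: 0.004
grasp_force: 0.0
```

Call:
send_rows([
  [[0,0,0],[0,0,0.004],0],
  [[0,0,0],[0,0,0.004],0],
  [[0,0,0],[0,0,0.002],0],
  [[0,0,0],[0,0,0],0],
])

```text
clock: 14.55
tcp_pos: [0.5565, -0.1801, 0.1673]
eef_rot: [0.734, 0.679, 0.001, 0.002]
wrist_force: [0.2, -0.2, 0.8]
finger_gap: 0.001
grasp_force: 0.0
```

Call:
send_rows([
  [[0,0,0],[-0.004,0,0.001],0],
  [[0,0,0],[0,0,0.002],0],
  [[0,0,0],[0,0,0.002],0],
  [[0,0,0],[0,0,0],0],
])

```text
clock: 15.05
tcp_pos: [0.5583, -0.1835, 0.1675]
eef_rot: [0.734, 0.679, 0.004, 0.005]
wrist_force: [-3.4, 5.6, 21.0]
finger_gap: -0.001
grasp_force: 10.0
```

It holds at z 0.1675 under 21 N, so the collar is firmly seated. I'll retreat.

Call:
send_rows([
  [[0,0,0],[0,0,-0.01],0],
  [[0,0,0],[0,0,-0.03],0],
  [[0,0,0],[0.03,0,-0.03],0],
  [[0,0,0],[0.06,0,0],0],
  [[0,0,0],[0.06,0,0],0],
])

```text
clock: 15.68
tcp_pos: [0.5678, -0.0338, 0.2323]
eef_rot: [0.735, 0.678, 0.001, 0.002]
wrist_force: [1.0, 0.9, 0.1]
finger_gap: 0.004
grasp_force: 0.0
```

Call:
send_rows([
  [[0,0,0],[0.06,0,0],0],
  [[0,0,0],[0.05,0,0],0],
  [[0,0,0],[0.03,0,0],0],
  [[0,0,0],[0,0,0],0],
])

```text
clock: 16.18
tcp_pos: [0.5783, 0.1071, 0.2312]
eef_rot: [0.733, 0.68, 0.0, 0.002]
wrist_force: [-0.1, -1.4, 0.7]
finger_gap: -0.002
grasp_force: 0.0
```

```bash
python3 ck.py | sed -n '/side/,/low/p' | grep -v '^[0-9]* \.*$'; python3 m6.py 10
```

```text
side
93 ......8888.........
94 .....88888.........
95 .....8888..........
96 ....78788..........
97 .....77887.........
98 .....77787.........
99 .....77.77.........
100 .....77777.........
101 6...667776........6
102 66666666766........
103 5..66666766........
104 5..66666666........
105 5...666666666......
106 5...565666.5666....
107 5.....555....5.....
108 4............5.....
109 4............5.....
110 4............5.....
111 3............5.....
112 .............4.....
113 .3...........4.....
114 .33..........4.....
115 ...33.3......4.....
116 ....3333....34.....
117 ......3233333......
118 .........3333......
u0 264
low pts 31 [ 0.55482406 -0.18755901  0.07477334] [0.05732968 0.06115937 0.0625692  0.06430979 0.06586136]
side 2 ((515.0651245117188, -150.443359375), (5.794159412384033, 0.0), 114.55741119384766)
far [ 515.06513516 -150.44335991] [ 513.86108047 -153.07838667] [ 516.26918986 -147.80833316]
griptop 24 [[ 0.55570437 -0.18280741  0.1655    ]] [0.17176388 0.17183846 0.17244215 0.17264386 0.17485174]
[0.57837497 0.10379031 0.23160764]
```

Same image as before the tap: the pin is seated and the ring shut. Handing in.

```bash
python3 -c "
from workcell import r
print(r.hand_in())"
```

```text
the job is handed in; nothing more can be done
None
```

The linchpin is in the arbor hole with its collar seated on the bar and its ring snapped shut around the tip; the gripper is clear and I handed the job in at about 16 s, with no verdict returned.

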